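# Turn the wide gauge leaf over its spine

## Robot

A 7-joint arm with a two-finger parallel gripper is mounted at the origin on the work surface. World frame = base frame: x ahead of the robot, y to its left, z up, the work surface at z = 0. Lengths are in m, angles in rad, forces in N, time in s.
With the tool pointing down it reaches from about 0.425 to 0.875 m from the base axis. Payload 4.7 kg.
Tool frame: the origin (TCP) lies midway between the tips of the shut fingers; the grasp point (between the pads) lies 19 mm behind it (ctrl.grip_point_offset is the distance from the TCP to the grasp point, in m); z points along the fingers, y is the line along which they close (so a half turn about z gives the same grasp; the last joint's range is limited). The gripper opens to 87 mm and grips with 3 to 60 N. Pads are 19 mm wide; open, the fingers measure 117 mm over their backs; the gripper's body (75 mm by 190 mm) begins 51 mm behind the grasp point.
Start: joints at [-1.159, 0.321, -0.07, 1.45, 0.023, 1.371, -0.057], TCP at [0.252, 0.599, 0.193] pointing down, gripper open.
Joint ranges: [-2.86, 2.86], [-0.3, 2.09], [-1.38, 1.24], [0.06, 2.45], [-1.56, 4.7], [0.09, 2.05], [-2.69, 2.69]. Speed limits (rad/s): [2.57, 2.57, 3.14, 3.14, 3.14, 3.14, 3.14].

## Interface

Orientations are given as a rotation vector (axis times angle).
In Python, from bench import ctrl gives the robot as it stands. The module is installed in compiled form; this text tells all that it offers.
- The arm moves only by the shell command python3 -m handwheel 'ROWS' [OPENING] [FORCE]. ROWS is JSON, a list of rows, each an object of numbers: "x", "y", "z": the shift along the tool's x, y, z in m; "wx", "wy", "wz": the turn, a rotation vector about the tool's x, y, z in degrees. A call has 1 to 10 rows; each row is the pose to reach, as a shift and turn from the pose commanded when the call began, along the tool's axes at that moment; what a row does not reach only later rows make up. A row lasts 1/12 s, in which the tool goes at most 41.7 mm and 7.16 degrees, less where a joint would pass 70% of its speed; a pose out of reach is approached as far as the arm can. A call with a gripper value outside its range is refused whole. OPENING is the finger opening in m, from 0 to 0.087, set as the call begins (- or left out, the last holds). The fingers move at their own pace and stop on an object; FORCE is the grip in N (left out, the last holds). Time passes only in rows, so rows that repeat a pose let the fingers close. It gives the time, the measured TCP pose, the force, the opening and the grip force at its end, in the units of the state.
- ctrl.get_state(): the state, without advancing time (a new reading comes with each control period).
- ctrl.get_image(name): name is "scene" or "top"; returns a dict with "image" (384x512x3 uint8, red, green, blue), "K" (3x3 intrinsics, pixels), "k1" (the pictures are not rectified: a ray, as slopes to the right and down, at radius r is drawn at 1 + k1 r^2 times it, then the intrinsics apply), "world_to_cam" (4x4, takes a point from world to camera coordinates). Camera axes: x right, y down, z forward; pixel columns grow to the right and rows downward; lengths in m; the calibration is good to about 2 mm. A picture is of the moment at which its call begins. There is no depth.
- ctrl.close_job(): hands the job in; it is judged then, once.
The state is a dict: "time": time; "joint_positions": joint angles; "qd": joint speeds; "joint_torque": joint torques, N m; "position": TCP position; "tool_rot": TCP orientation; "ft_force": force on the tool from outside, world axes, zero at the start; "torque": the same for the moment, N m; "grip_width": opening from 0.0 (shut) to 1.0 (fully open); "grip_force": force on a finger pad.
Only numpy, scipy, OpenCV 4.12 (cv2) and the standard library are available. Lean on these libraries where they do the work, as an engineer would, in place of code of your own. Each camera call takes 0.05 s, during which the arm holds its last target. There are 200 camera calls.

## Task

To change the edge bander over to the other board size, turn the wide leaf of the blue gauge stand right over its spine with your fingertips and press it down until it lies flat on the other side, without taking it between the fingers and without slapping it over. Leave the narrow leaf lying as it is, do not shift or lift the stand, and do not disturb the spare rollers around it.

Things in the scene. Friction and masses are not known exactly. Their poses are not given: they have to be found in the camera images.
- stand: loose 3 kg stand: blue base plate 190 x 120 x 12 mm, two dark cradle rails (tops 47.5 mm up, 45 mm either side of the spine). Origin: centre of its underside. x runs along the spine, y points to the side where the leaves lie at the start, z up. The spine (hinge axis of both leaves) is at y = 0, 50 mm up; its three posts (x = -90, 20, 90 mm) reach 58 mm.
- wide_leaf (a joint): angle of the wide leaf about the spine, rad: 0 = flat on the stand's +y side, 1.57 = upright, 3.14 = flat on the -y side (0 and 3.14 are stops). It starts a little raised (0.08 to 0.45). The hinge is stiff: the leaf stays at any angle where it is left; 2 to 3 N at the free edge turns it. The last 40 mm overhang the base plate, so a fingertip fits beneath.
- wide_leaf_edge (a point): middle of the wide leaf's free edge, at mid-thickness, 100 mm from the spine, stand x = -35 mm. The leaf is a plain aluminium plate 96 mm wide along the spine (stand x -83 to 13 mm), 5 mm thick, mid-plane through the spine axis. Axes turn with the leaf: x along the spine, y from the spine outward along the leaf, z out of the face that is up at angle 0.
- narrow_leaf (a joint): angle of the narrow leaf about the same spine, same sense; it lies flat at about 0 (up to 0.04) and must stay so. Aluminium plate 44 mm wide along the spine (stand x from 33 to 77 mm), 5 mm thick, reaching 70 mm from the spine.
- roller_white_mid (a point): spare white plastic roller standing on end, 42 mm across, 52 mm tall with its dark pin; this point is on its axis 26 mm up. Leave alone.
- roller_steel_mid (a point): spare steel roller standing on end, 36 mm across, 52 mm tall with its black collar and pin; this point is on its axis 26 mm up. Leave alone.
- roller_black_mid (a point): spare black rubber roller standing on end, 40 mm across, 46 mm tall with its steel pin; this point is on its axis 23 mm up. Leave alone.
Things that resemble listed ones, but are neither listed nor needed, are in the scene too. What is shaped like the stand but orange is not meant.

How it is judged:
By the outcome, as a careful person would: the job done as asked, in the order asked, and still so for the second after the job is handed in, with the robot touching nothing.
It also fails if it takes over 42 s, if anything falls off the work surface, if the arm or the gripper's body presses on something with over 40 N, if the wrist force passes 120 N, or if a joint passes its speed limit or range.

## Working session

There is one attempt and no reset: what is moved stays moved. The work goes in short steps, Python scripts to look and compute and a shell command to move; the robot and the scene stay as the last step left them, time stands still between calls to the robot, and variables do not carry over. Pictures are saved under pics/ and viewed, at most 10 in all, crops included, and the job is handed in when it is done.

```bash
mkdir -p pics; python3 - <<'E'
from bench import ctrl
import cv2,json,numpy as np
s=ctrl.get_state();print(s)
for n in("scene","top"):
    d=ctrl.get_image(n);cv2.imwrite(f"pics/{n}0.png",d["image"][:,:,::-1])
    np.savez(f"{n}0.npz",**d);print(n,d["K"],d["k1"],d["world_to_cam"])
E
```

```text
{'time': 0.0, 'joint_positions': array([-1.15891196,  0.32182048, -0.07006629,  1.45171483,  0.022616  ,
        1.37078922, -0.05690265]), 'qd': array([ 0.00118881,  0.00037287, -0.00036413,  0.00065702,  0.00051181,
       -0.00029912,  0.00038706]), 'joint_torque': array([ 2.36603091e-04, -4.91298151e+01, -4.03788993e-01, -3.12525415e+01,
       -6.40361197e-02,  4.38436959e-02,  1.83482834e-04]), 'position': array([0.25161764, 0.59864294, 0.19194308]), 'tool_rot': array([-6.20651970e-01, -3.07940346e+00,  3.02703645e-03]), 'ft_force': array([-0.70180639, -0.619093  ,  0.11163414]), 'torque': array([ 0.01478445,  0.05088099, -0.0300463 ]), 'grip_force': 0.0, 'grip_width': 0.9972567203003092}
scene [[410.59152073   0.         254.08798083]
 [  0.         410.59152073 197.49546188]
 [  0.           0.           1.        ]] 0.020153413347921312 [[-0.03903848  0.99914846  0.01335514 -0.04168764]
 [ 0.69354091  0.03671482 -0.71948108 -0.35542439]
 [-0.71935875 -0.01882512 -0.69438362  1.50541406]
 [ 0.          0.          0.          1.        ]]
top [[410.20050399   0.         250.00796186]
 [  0.         410.20050399 186.32418945]
 [  0.           0.           1.        ]] -0.08417590242732967 [[ 0.0301165  -0.99928987 -0.02264416  0.05952508]
 [-0.9876013  -0.02625707 -0.15477155  0.61226612]
 [ 0.15406707  0.02702458 -0.98769075  1.05808283]
 [ 0.          0.          0.          1.        ]]
```

View pics/scene0.png

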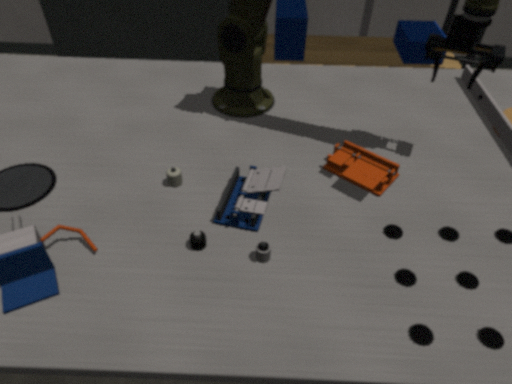

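View pics/top0.png

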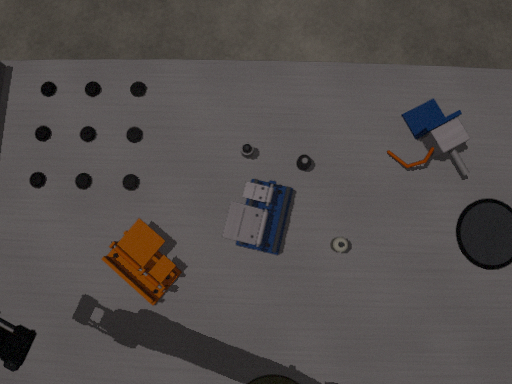

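The scene view shows the blue stand around (250,197). In the top view it is around (265,217). The wide leaf at top (245,224) is raised towards the left (+y world), and the narrow leaf is at (259,193). The rollers in the top view are steel (248,150), black (305,162) and white (340,245).

```bash
cat >h.py <<'E'
import numpy as np,cv2
def load(n): return dict(np.load(n+".npz"))
def ray(d,uv):
    K=d["K"];x=(uv[0]-K[0,2])/K[0,0];y=(uv[1]-K[1,2])/K[1,1];rd=np.hypot(x,y);r=rd
    for _ in range(20): r=rd/(1+d["k1"]*r*r)
    f=r/rd if rd>0 else 1
    T=d["world_to_cam"];R=T[:3,:3];return -R.T@T[:3,3],R.T@np.array([x*f,y*f,1])
def plane(d,uv,z):
    c,v=ray(d,uv);return c+v*(z-c[2])/v[2]
def proj(d,p):
    T=d["world_to_cam"];q=T[:3,:3]@np.asarray(p)+T[:3,3];s=q[:2]/q[2];s=s*(1+d["k1"]*(s@s))
    return np.array([d["K"][0,0]*s[0]+d["K"][0,2],d["K"][1,1]*s[1]+d["K"][1,2]])
def tri(da,ua,db,ub):
    a,v=ray(da,ua);b,w=ray(db,ub);v/=np.linalg.norm(v);w/=np.linalg.norm(w)
    A=np.stack([v,-w],1);t=np.linalg.lstsq(A,b-a,rcond=None)[0]
    p,q=a+t[0]*v,b+t[1]*w;return (p+q)/2,np.linalg.norm(p-q)
E
python3 - <<'E'
from h import *
t=load("top0");s=load("scene0")
a=cv2.resize(t["image"][170:262,215:305],None,fx=6,fy=6,interpolation=2)[:,:,::-1]
b=cv2.resize(s["image"][150:242,200:300],None,fx=6,fy=6,interpolation=2)[:,:,::-1]
cv2.imwrite("pics/c0.png",np.clip(a*1.6,0,255));cv2.imwrite("pics/c1.png",np.clip(b*1.6,0,255))
hsv=cv2.cvtColor(t["image"],cv2.COLOR_RGB2HSV)
m=cv2.inRange(hsv,(100,120,30),(130,255,255))
n,l,st,c=cv2.connectedComponentsWithStats(m)
for i in range(1,n):
    if st[i,4]>30: print(st[i],c[i])
for n,uv,z in(("steel",(248,148),.05),("black",(305,161),.045),("white",(340,244),.05),("standc",(265,217),.01)):print(n,plane(t,uv,z))
E
```

```text
[ 402   99   59   40 1037] [426.17936355 117.70973963]
[236 181  50  72 848] [269.58254717 218.11084906]
[279 194  12  45  73] [285.06849315 215.7260274 ]
steel [0.71599985 0.08551001 0.05      ]
black [ 0.68475484 -0.07097367  0.045     ]
white [ 0.46249948 -0.16511509  0.05      ]
standc [0.53178724 0.0339763  0.01      ][ WARN:0@0.042] global loadsave.cpp:1063 imwrite_ Unsupported depth image for selected encoder is fallbacked to CV_8U.
```

View pics/c0.png

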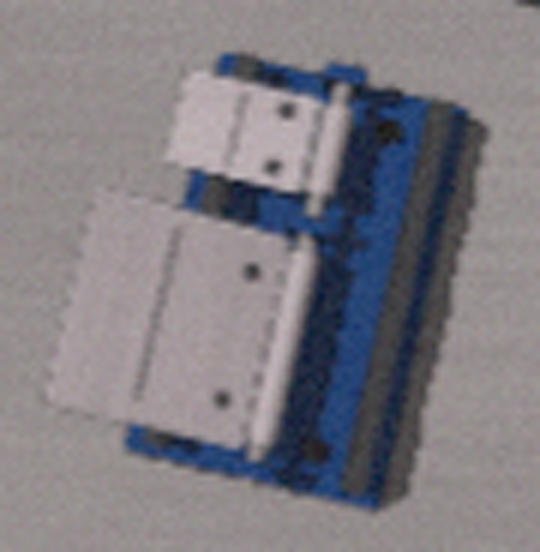

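View pics/c1.png

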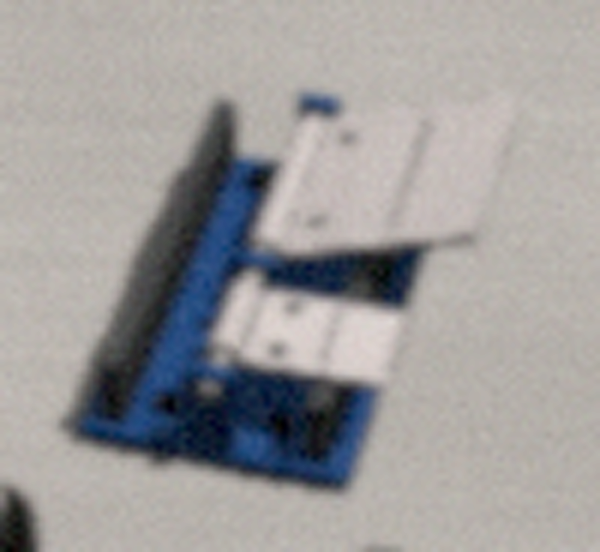

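The crops show the leaf's free-edge corners at top-crop (105,190),(48,398) and scene-crop (475,238),(515,98). The base corners and spine barrel are clear too. The leaf is raised somewhat.

```bash
python3 - <<'E'
from h import *
t=load("top0");s=load("scene0")
T=lambda u,v:(215+(u-2.5)/6,170+(v-2.5)/6)
S=lambda u,v:(200+(u-2.5)/6,150+(v-2.5)/6)
far=tri(t,T(105,190),s,S(475,238));near=tri(t,T(48,398),s,S(515,98))
print("edge far",far,"near",near,"len",np.linalg.norm(far[0]-near[0]))
bc={}
for n,uv in(("nearR",(378,508)),("nearL",(128,448)),("farL",(222,55))): bc[n]=plane(t,T(*uv),.012);print(n,bc[n])
for n,uv in(("farL",(345,485)),("farR",(78,430))): print("scene",n,plane(s,S(*uv),.006))
print("widths",np.linalg.norm(bc["nearR"]-bc["nearL"]),np.linalg.norm(bc["nearL"]-bc["farL"]))
c=(bc["nearR"]+bc["farL"])/2
ux=bc["farL"]-bc["nearL"];ux/=np.linalg.norm(ux)
uy=bc["nearL"]-bc["nearR"];uy/=np.linalg.norm(uy)
print("yaw",np.degrees(np.arctan2(ux[1],ux[0])),np.degrees(np.arctan2(-uy[0],uy[1])),"c",c)
psi=(np.arctan2(ux[1],ux[0])*19+np.arctan2(-uy[0],uy[1])*12)/31
a=np.degrees(np.arctan2((far[0]-near[0])[1],(far[0]-near[0])[0]));print("edge yaw",a)
# barrel ends (top of hinge ~ z .055)
for uv in((308,232),(262,458),(340,85),(318,210)): print("barrel",plane(t,T(*uv),.055))
R=np.array([[np.cos(psi),-np.sin(psi),0],[np.sin(psi),np.cos(psi),0],[0,0,1]])
c0=c.copy();c0[2]=0
for e in(far[0],near[0]):
    q=R.T@(e-c0);print("stand coords",q,"angle",np.arctan2(q[2]-.05,q[1]),np.hypot(q[2]-.05,q[1]))
E
```

```text
edge far (array([0.56417926, 0.12311628, 0.0850409 ]), np.float64(0.0038320056794911082)) near (array([0.47389208, 0.1426156 , 0.08771502]), np.float64(0.001005797795414784)) len 0.09240752251732962
nearR [ 0.43109403 -0.00276006  0.012     ]
nearL [0.45477431 0.11154831 0.012     ]
farL [0.63753726 0.07410328 0.012     ]
scene farL [0.63532559 0.07407939 0.006     ]
scene farR [ 0.60962324 -0.04210437  0.006     ]
widths 0.11673542334640108 0.1865594384062223
yaw -11.578696424618206 -11.703919125246815 c [0.53431565 0.03567161 0.012     ]
edge yaw -12.186992457688827
barrel [0.55147185 0.0326378  0.055     ]
barrel [0.45162026 0.05028367 0.055     ]
barrel [0.61779095 0.01995041 0.055     ]
barrel [0.56138735 0.02844621 0.055     ]
stand coords [0.011627   0.09166907 0.0850409 ] angle 0.36511538827163775 0.09813808372213474
stand coords [-0.08073742  0.09257157  0.08771502] angle 0.38688198536815 0.09995958489692132
```

```bash
cat >p.py <<'E'
# usage: p.py "x,y,z(mm stand),tilt(deg)" ... -> rows per waypoint from the current pose
import sys
from h import *
from scipy.spatial.transform import Rotation as Ro
from bench import ctrl
C=np.array([.534,.036,0]);S=Ro.from_euler('z',-11.65,degrees=True)
B=Ro.from_matrix(np.array([[0,1,0],[1,0,0],[0,0,-1.]]))  # tool x=stand y, tool y=stand x
s=ctrl.get_state();p=s["position"];R=Ro.from_rotvec(s["tool_rot"])
q=S.inv().apply(p-C)*1e3;z=S.inv().apply(R.apply([0,0,1]))
print("t",round(s["time"],2),"stand",q.round(1),"tilt",np.degrees(np.arctan2(-z[1],-z[2])).round(1),"zx",z[0].round(3),"F stand",S.inv().apply(s["ft_force"]).round(1),"j",s["joint_positions"].round(2))
for a in sys.argv[1:]:
    x,y,h,t=map(float,a.split(','))
    tp=C+S.apply(np.array([x,y,h])/1e3);tR=S*Ro.from_euler('x',-t,degrees=True)*B
    d=R.inv().apply(tp-p);w=(R.inv()*tR).as_rotvec(degrees=True)
    print('{"x":%.3f,"y":%.3f,"z":%.3f,"wx":%.1f,"wy":%.1f,"wz":%.1f},'%(*d,*w))
E
python3 p.py -35,200,220,0 -35,200,220,40
python3 -c "
from h import *
print(plane(load('top0'),(140,262),.04))"
```

```text
t 0.1 stand [-390.1  494.1  192.1] tilt 0.1 zx -0.0 F stand [-0.4 -0.2  0.3] j [-1.16  0.32 -0.07  1.45  0.02  1.37 -0.06]
{"x":-0.405,"y":-0.220,"z":-0.028,"wx":-0.1,"wy":0.1,"wz":78.9},
{"x":-0.405,"y":-0.220,"z":-0.028,"wx":27.4,"wy":-33.3,"wz":75.4},
[0.39850487 0.36583908 0.04      ]
```

```bash
python3 -m handwheel '[{"x":-0.405,"y":-0.22,"z":-0.028,"wz":79},{"x":-0.405,"y":-0.22,"z":-0.028,"wz":79},{"x":-0.405,"y":-0.22,"z":-0.028,"wz":79},{"x":-0.405,"y":-0.22,"z":-0.028,"wz":79},{"x":-0.405,"y":-0.22,"z":-0.028,"wz":79},{"x":-0.405,"y":-0.22,"z":-0.028,"wz":79},{"x":-0.405,"y":-0.22,"z":-0.028,"wz":79},{"x":-0.405,"y":-0.22,"z":-0.028,"wz":79},{"x":-0.405,"y":-0.22,"z":-0.028,"wz":79},{"x":-0.405,"y":-0.22,"z":-0.028,"wz":79}]' 0; python3 p.py -35,200,220,0 -35,200,220,40
```

```text
t 0.1 stand [-390.1  494.1  192.1] tilt 0.1 zx -0.0 F stand [-0.4 -0.2  0.3] j [-1.16  0.32 -0.07  1.45  0.02  1.37 -0.06]
{"x":-0.405,"y":-0.220,"z":-0.028,"wx":-0.1,"wy":0.1,"wz":78.9},
{"x":-0.405,"y":-0.220,"z":-0.028,"wx":27.4,"wy":-33.3,"wz":75.4},invalid input at $[0]: expected keys x, y, z, wx, wy, wz
```

All six keys are needed.

```bash
python3 -m handwheel '[{"x":-0.405,"y":-0.22,"z":-0.028,"wx":0,"wy":0,"wz":79},{"x":-0.405,"y":-0.22,"z":-0.028,"wx":0,"wy":0,"wz":79},{"x":-0.405,"y":-0.22,"z":-0.028,"wx":0,"wy":0,"wz":79},{"x":-0.405,"y":-0.22,"z":-0.028,"wx":0,"wy":0,"wz":79},{"x":-0.405,"y":-0.22,"z":-0.028,"wx":0,"wy":0,"wz":79},{"x":-0.405,"y":-0.22,"z":-0.028,"wx":0,"wy":0,"wz":79},{"x":-0.405,"y":-0.22,"z":-0.028,"wx":0,"wy":0,"wz":79},{"x":-0.405,"y":-0.22,"z":-0.028,"wx":0,"wy":0,"wz":79},{"x":-0.405,"y":-0.22,"z":-0.028,"wx":0,"wy":0,"wz":79},{"x":-0.405,"y":-0.22,"z":-0.028,"wx":0,"wy":0,"wz":79}]' 0; python3 p.py -35,200,220,0 -35,200,220,40
```

```text
time: 0.93
position: [0.5125, 0.2728, 0.2183]
tool_rot: [-2.312, -2.127, 0.0]
ft_force: [-0.3, 0.9, -0.3]
grip_width: 0.327
grip_force: 0.0
t 0.93 stand [-68.8 227.5 218.3] tilt 0.0 zx -0.0 F stand [-0.5  0.8 -0.3] j [-0.8   0.16  0.3   1.6  -0.05  1.38 -0.58]
{"x":-0.031,"y":0.030,"z":-0.002,"wx":-0.0,"wy":0.0,"wz":6.9},
{"x":-0.031,"y":0.030,"z":-0.002,"wx":2.4,"wy":-39.9,"wz":6.6},
```

```bash
python3 -m handwheel '[{"x":-0.031,"y":0.03,"z":-0.002,"wx":2.4,"wy":-40,"wz":6.6},{"x":-0.031,"y":0.03,"z":-0.002,"wx":2.4,"wy":-40,"wz":6.6},{"x":-0.031,"y":0.03,"z":-0.002,"wx":2.4,"wy":-40,"wz":6.6},{"x":-0.031,"y":0.03,"z":-0.002,"wx":2.4,"wy":-40,"wz":6.6},{"x":-0.031,"y":0.03,"z":-0.002,"wx":2.4,"wy":-40,"wz":6.6},{"x":-0.031,"y":0.03,"z":-0.002,"wx":2.4,"wy":-40,"wz":6.6},{"x":-0.031,"y":0.03,"z":-0.002,"wx":2.4,"wy":-40,"wz":6.6},{"x":-0.031,"y":0.03,"z":-0.002,"wx":2.4,"wy":-40,"wz":6.6}]' 0; python3 p.py -35,150,70,45 -35,105,54,45
```

```text
time: 1.6
position: [0.5388, 0.2423, 0.2178]
tool_rot: [2.009, 1.653, -0.737]
ft_force: [-0.0, -1.2, -0.3]
grip_width: 0.006
grip_force: 0.0
t 1.6 stand [-37.  203.  217.8] tilt 40.2 zx 0.003 F stand [ 0.2 -1.2 -0.3] j [-0.94  0.63  0.34  1.19  0.28  1.87 -0.79]
{"x":0.055,"y":0.002,"z":0.147,"wx":0.2,"wy":-4.8,"wz":0.5},
{"x":0.031,"y":0.002,"z":0.188,"wx":0.2,"wy":-4.8,"wz":0.5},
```

```bash
python3 p.py -35,140,100,40 -35,93,57,40
```

```text
t 1.6 stand [-37.  203.  217.8] tilt 40.2 zx 0.003 F stand [ 0.2 -1.2 -0.3] j [-0.94  0.63  0.34  1.19  0.28  1.87 -0.79]
{"x":0.028,"y":0.002,"z":0.131,"wx":0.2,"wy":0.2,"wz":0.5},
{"x":0.020,"y":0.001,"z":0.194,"wx":0.2,"wy":0.2,"wz":0.5},
```

```bash
python3 -m handwheel '[{"x":0.01,"y":0.001,"z":0.04,"wx":0,"wy":0,"wz":0},{"x":0.02,"y":0.002,"z":0.075,"wx":0,"wy":0,"wz":0},{"x":0.028,"y":0.002,"z":0.11,"wx":0,"wy":0,"wz":0.5},{"x":0.028,"y":0.002,"z":0.131,"wx":0,"wy":0,"wz":0.5},{"x":0.028,"y":0.002,"z":0.131,"wx":0,"wy":0,"wz":0.5},{"x":0.028,"y":0.002,"z":0.131,"wx":0,"wy":0,"wz":0.5}]' 0; python3 - <<'E'
from bench import ctrl
from h import *
ims=[]
for n in("scene","top"):
    d=ctrl.get_image(n);np.savez(n+"1.npz",**d)
    im=d["image"];c=im[120:240,180:310] if n=="scene" else im[150:270,180:310]
    ims.append(cv2.resize(c,None,fx=3,fy=3,interpolation=2))
cv2.imwrite("pics/c2.png",np.clip(np.hstack(ims)[:,:,::-1]*1.6,0,255).astype(np.uint8))
E
python3 p.py -35,93,57,40
```

```text
time: 2.1
position: [0.5295, 0.1776, 0.104]
tool_rot: [2.023, 1.638, -0.728]
ft_force: [1.0, -0.3, 0.8]
grip_width: 0.003
grip_force: 0.0
t 2.2 stand [-32.5 140.7 104.7] tilt 39.8 zx 0.006 F stand [ 0.2  0.1 -0.1] j [-0.91  0.61  0.34  1.45  0.28  1.62 -0.85]
{"x":-0.006,"y":-0.003,"z":0.067,"wx":0.4,"wy":-0.2,"wz":-0.4},
```

View pics/c2.png

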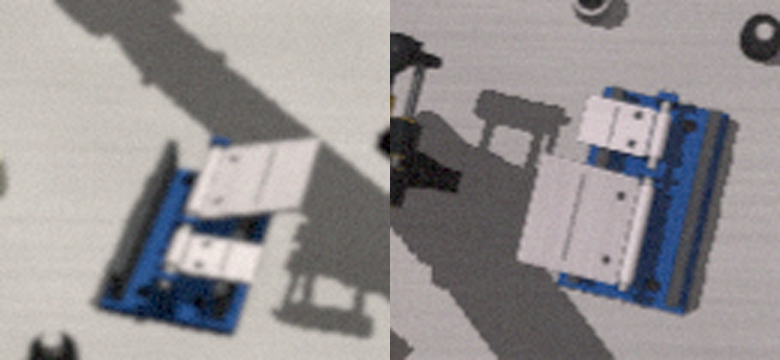

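The picture shows the fingertip at about display (458,183) in the top half, left of the leaf's free edge, whose middle is at (530,210). The leaf hasn't moved. I'll check the tip projection.

```bash
python3 - <<'E'
from h import *
from scipy.spatial.transform import Rotation as Ro
t=load("top1")
R=Ro.from_rotvec([2.023,1.638,-.728]);p=np.array([.5295,.1776,.1045])
for y in(-.015,0,.015):
  for x in (-.009,.009):
    u=proj(t,p+R.apply([x,y,0]));print(x,y,((u-[180,150])*3+[390,0]).round())
S=Ro.from_euler('z',-11.65,degrees=True)
for x in(-83,13):
    e=np.array([.534,.036,0])+S.apply(np.array([x,93,86])/1e3);print(((proj(t,e)-[180,150])*3+[390,0]).round())
E
```

```text
-0.009 -0.015 [479. 208.]
0.009 -0.015 [465. 206.]
-0.009 0 [484. 191.]
0.009 0 [470. 188.]
-0.009 0.015 [488. 174.]
0.009 0.015 [474. 171.]
[516. 261.]
[542. 152.]
```

```bash
python3 - <<'E'
from bench import ctrl
from h import *
ims=[]
for n in("scene","top"):
    d=ctrl.get_image(n);np.savez(n+"2.npz",**d)
    im=d["image"];c=im[80:240,230:360] if n=="scene" else im[130:290,120:250]
    ims.append(cv2.resize(c,None,fx=3,fy=3,interpolation=2))
cv2.imwrite("pics/c3.png",np.clip(np.hstack(ims)[:,:,::-1]*2.5,0,255).astype(np.uint8))
from scipy.spatial.transform import Rotation as Ro
s=ctrl.get_state();R=Ro.from_rotvec(s["tool_rot"]);p=s["position"]
for n,o,k in(("scene",[230,80],0),("top",[120,130],390)):
    d=load(n+"2")
    for z in(0,-.04,-.07):print(n,z,[((proj(d,p+R.apply([0,y,z]))-o)*3+[k,0]).round() for y in(-.015,.015)])
E
python3 p.py
```

```text
scene 0 [array([216., 276.]), array([210., 298.])]
scene -0.04 [array([250., 253.]), array([245., 275.])]
scene -0.07 [array([276., 235.]), array([272., 257.])]
top 0 [array([649., 266.]), array([657., 232.])]
top -0.04 [array([614., 256.]), array([623., 221.])]
top -0.07 [array([586., 248.]), array([596., 212.])]
t 2.3 stand [-32.8 141.4 104.1] tilt 39.8 zx 0.007 F stand [ 0.4 -0.5 -0.5] j [-0.91  0.61  0.34  1.45  0.28  1.62 -0.85]
```

View pics/c3.png

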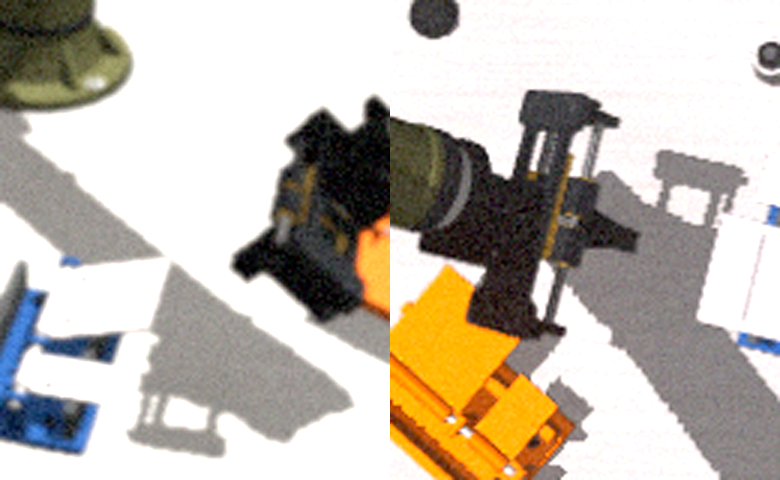

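```bash
python3 - <<'E'
from h import *
from bench import ctrl
from scipy.spatial.transform import Rotation as Ro
s=ctrl.get_state();R=Ro.from_rotvec(s["tool_rot"]);p=s["position"]
t,sc=load("top2"),load("scene2")
for a,b in(((638,240),(240,268)),((638,232),(236,262)),((638,248),(246,278))):
    q,e=tri(t,(120+(a[0]-390)/3,130+a[1]/3),sc,(230+b[0]/3,80+b[1]/3));print(q,e,"tool",R.inv().apply(q-p).round(4))
# start picture check: tips at start, open
t=load("top0");s=load("scene0")
p=np.array([.25162,.59864,.19194]);R=Ro.from_rotvec([-.62065,-3.0794,.003])
for d in(t,s):print([proj(d,p+R.apply([0,y,0])).round(1) for y in(-.05,.05)])
E
```

```text
[0.53525271 0.19563894 0.12938022] 0.010214256069994354 tool [-0.0045  0.002  -0.0292]
[0.54071335 0.19261354 0.14038692] 0.006699884549665085 tool [-0.0129  0.0081 -0.0364]
[0.53009374 0.2000688  0.11409822] 0.015325150358529991 tool [ 0.0078 -0.004  -0.0196]
[array([ 39.1, 332.1]), array([  3.9, 312.6])]
[array([428.1,  89.6]), array([464.9,  97.5])]
```

The visible black fingertip ends about 25 mm behind the reported TCP. I'll look at the start picture closely to see whether pale pads extend past it.

```bash
python3 - <<'E'
from h import *
s=load("scene0")["image"];a=cv2.resize(s[55:110,415:512],None,fx=6,fy=6,interpolation=2)
s=load("scene2")["image"];b=cv2.resize(s[145:200,285:355] if 0 else s[140:195,270:367],None,fx=6,fy=6,interpolation=2)
cv2.imwrite("pics/c4.png",np.vstack([a*1.0,np.clip(b*1.3,0,255)])[:,:,::-1].astype(np.uint8)[:600])
E
```

```text
(no output)
```

View pics/c4.png

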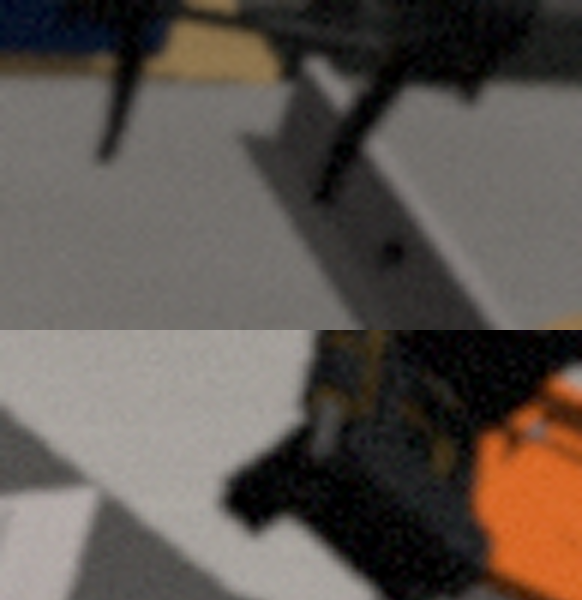

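```bash
python3 - <<'E'
from h import *
from bench import ctrl
from scipy.spatial.transform import Rotation as Ro
s0,t0=load("scene0"),load("top0")
print("base",proj(s0,[0,0,0]),proj(s0,[.08,0,0]),proj(t0,[0.08,0,0]),proj(t0,[.08,0,.1]))
p=np.array([.25162,.59864,.19194]);R=Ro.from_rotvec([-.62065,-3.0794,.003])
for z in(0,-.02,-.03,-.04):print(z,[proj(s0,p+R.apply([0,y,z])).round(1) for y in(-.0435,-.05,.0435,.05)])
print(ctrl.grip_point_offset)
E
```

```text
base [242.70500847 100.44546093] [241.36913836 112.3617376 ] [273.23985555 386.35186418] [274.58889584 399.62301912]
0 [array([430.5,  90.1]), array([428.1,  89.6]), array([462.5,  97. ]), array([464.9,  97.5])]
-0.02 [array([432.7,  83.8]), array([430.3,  83.3]), array([465.2,  90.6]), array([467.6,  91.1])]
-0.03 [array([433.8,  80.6]), array([431.5,  80.1]), array([466.5,  87.4]), array([469. ,  87.9])]
-0.04 [array([435. ,  77.3]), array([432.6,  76.8]), array([467.9,  84.1]), array([470.4,  84.6])]
0.0187
```

The base projects correctly, so the cameras are sound. The visible tips sit about 25 mm short of the reported TCP, so I'll insert deeper (s≈45 mm). That is clear of everything whichever is right.

```bash
python3 p.py -35,77,39,40
```

```text
t 2.3 stand [-32.8 141.4 104.1] tilt 39.8 zx 0.007 F stand [ 0.4 -0.5 -0.5] j [-0.91  0.61  0.34  1.45  0.28  1.62 -0.85]
{"x":-0.008,"y":-0.003,"z":0.091,"wx":0.4,"wy":-0.2,"wz":-0.3},
```

```bash
python3 -m handwheel '[{"x":-0.001,"y":-0.001,"z":0.015,"wx":0,"wy":0,"wz":0},{"x":-0.002,"y":-0.002,"z":0.03,"wx":0,"wy":0,"wz":0},{"x":-0.004,"y":-0.003,"z":0.045,"wx":0,"wy":0,"wz":0},{"x":-0.005,"y":-0.003,"z":0.06,"wx":0,"wy":0,"wz":0},{"x":-0.007,"y":-0.003,"z":0.075,"wx":0,"wy":0,"wz":0},{"x":-0.008,"y":-0.003,"z":0.085,"wx":0,"wy":0,"wz":0},{"x":-0.008,"y":-0.003,"z":0.091,"wx":0,"wy":0,"wz":0},{"x":-0.008,"y":-0.003,"z":0.091,"wx":0,"wy":0,"wz":0}]'; python3 p.py
```

```text
time: 2.97
position: [0.5133, 0.1162, 0.0374]
tool_rot: [2.019, 1.64, -0.731]
ft_force: [-0.3, -0.4, 0.0]
grip_width: 0.007
grip_force: 0.0
t 2.97 stand [-36.5  74.4  37.4] tilt 40.1 zx 0.004 F stand [-0.2 -0.5  0. ] j [-0.88  0.6   0.35  1.63  0.3   1.45 -0.86]
```

```bash
cat >arc.py <<'E'
# arc.py th0 th1 n E : waypoints pushing leaf to angle (deg), tip E mm behind TCP
import sys,os
import numpy as np
a,b,n,E=float(sys.argv[1]),float(sys.argv[2]),int(sys.argv[3]),float(sys.argv[4])
w=[]
for th in np.linspace(a,b,n):
    tau=40 if th<=90 else max(0,40-(th-90)*40/55)
    T,t=np.radians(th),np.radians(tau)
    d=np.array([-np.sin(t),-np.cos(t)]);nn=np.array([-np.cos(t),np.sin(t)])
    u=np.array([np.cos(T),np.sin(T)]);m=np.array([np.sin(T),-np.cos(T)]);o=np.array([0,50])
    if th<=50: q=o+100*u+2.5*m+20*d-9.5*nn+E*d
    else: q=o+80*u+2.5*m-9.5*nn+E*d
    w.append("%.1f,%.1f,%.1f,%.1f"%(-35,*q,tau))
os.execvp("python3",["python3","p.py"]+["%s"%x for x in w])
E
python3 arc.py 20 38 10 25
```

```text
t 2.97 stand [-36.5  74.4  37.4] tilt 40.1 zx 0.004 F stand [-0.2 -0.5  0. ] j [-0.88  0.6   0.35  1.63  0.3   1.45 -0.86]
{"x":-0.003,"y":0.001,"z":-0.002,"wx":0.2,"wy":0.1,"wz":-0.3},
{"x":-0.006,"y":0.002,"z":-0.004,"wx":0.2,"wy":0.1,"wz":-0.3},
{"x":-0.009,"y":0.002,"z":-0.006,"wx":0.2,"wy":0.1,"wz":-0.3},
{"x":-0.013,"y":0.002,"z":-0.007,"wx":0.2,"wy":0.1,"wz":-0.3},
{"x":-0.016,"y":0.002,"z":-0.009,"wx":0.2,"wy":0.1,"wz":-0.3},
{"x":-0.019,"y":0.002,"z":-0.010,"wx":0.2,"wy":0.1,"wz":-0.3},
{"x":-0.022,"y":0.002,"z":-0.011,"wx":0.2,"wy":0.1,"wz":-0.3},
{"x":-0.026,"y":0.002,"z":-0.012,"wx":0.2,"wy":0.1,"wz":-0.3},
{"x":-0.029,"y":0.002,"z":-0.013,"wx":0.2,"wy":0.1,"wz":-0.3},
{"x":-0.032,"y":0.002,"z":-0.014,"wx":0.2,"wy":0.1,"wz":-0.3},
```

```bash
python3 -m handwheel '[{"x":-0.003,"y":0.001,"z":-0.002,"wx":0,"wy":0,"wz":0},{"x":-0.006,"y":0.001,"z":-0.004,"wx":0,"wy":0,"wz":0},{"x":-0.009,"y":0.001,"z":-0.006,"wx":0,"wy":0,"wz":0},{"x":-0.013,"y":0.001,"z":-0.007,"wx":0,"wy":0,"wz":0},{"x":-0.016,"y":0.001,"z":-0.009,"wx":0,"wy":0,"wz":0},{"x":-0.019,"y":0.001,"z":-0.01,"wx":0,"wy":0,"wz":0}]'; python3 arc.py 34 52 10 25
```

```text
time: 3.47
position: [0.5131, 0.1096, 0.0581]
tool_rot: [2.019, 1.642, -0.727]
ft_force: [1.0, 3.8, -0.9]
grip_width: 0.01
grip_force: 1.6
t 3.47 stand [-35.3  67.8  58.1] tilt 39.9 zx 0.006 F stand [ 0.2  3.9 -0.9] j [-0.88  0.57  0.36  1.63  0.32  1.47 -0.85]
{"x":-0.007,"y":0.000,"z":-0.001,"wx":0.3,"wy":-0.1,"wz":-0.2},
{"x":-0.011,"y":0.000,"z":-0.002,"wx":0.3,"wy":-0.1,"wz":-0.2},
{"x":-0.014,"y":0.000,"z":-0.003,"wx":0.3,"wy":-0.1,"wz":-0.2},
{"x":-0.017,"y":0.000,"z":-0.003,"wx":0.3,"wy":-0.1,"wz":-0.2},
{"x":-0.021,"y":0.000,"z":-0.004,"wx":0.3,"wy":-0.1,"wz":-0.2},
{"x":-0.024,"y":0.000,"z":-0.004,"wx":0.3,"wy":-0.1,"wz":-0.2},
{"x":-0.028,"y":0.000,"z":-0.005,"wx":0.3,"wy":-0.1,"wz":-0.2},
{"x":-0.031,"y":0.000,"z":-0.005,"wx":0.3,"wy":-0.1,"wz":-0.2},
{"x":-0.035,"y":0.000,"z":-0.005,"wx":0.3,"wy":-0.1,"wz":-0.2},
{"x":-0.038,"y":0.000,"z":-0.005,"wx":0.3,"wy":-0.1,"wz":-0.2},
```

Contact made, about 4 N, as expected. Continue.

```bash
python3 -m handwheel '[{"x":-0.004,"y":0,"z":-0.001,"wx":0,"wy":0,"wz":0},{"x":-0.007,"y":0,"z":-0.001,"wx":0,"wy":0,"wz":0},{"x":-0.011,"y":0,"z":-0.002,"wx":0,"wy":0,"wz":0},{"x":-0.014,"y":0,"z":-0.003,"wx":0,"wy":0,"wz":0},{"x":-0.017,"y":0,"z":-0.003,"wx":0,"wy":0,"wz":0},{"x":-0.021,"y":0,"z":-0.004,"wx":0,"wy":0,"wz":0},{"x":-0.024,"y":0,"z":-0.004,"wx":0,"wy":0,"wz":0},{"x":-0.028,"y":0,"z":-0.005,"wx":0,"wy":0,"wz":0},{"x":-0.031,"y":0,"z":-0.005,"wx":0,"wy":0,"wz":0}]'; python3 arc.py 50 68 10 25
python3 - <<'E'
from bench import ctrl
from h import *
ims=[]
for n in("scene","top"):
    d=ctrl.get_image(n);np.savez(n+"3.npz",**d)
    im=d["image"];c=im[120:240,210:340] if n=="scene" else im[150:270,170:300]
    ims.append(cv2.resize(c,None,fx=3,fy=3,interpolation=2))
cv2.imwrite("pics/c5.png",np.clip(np.hstack(ims)[:,:,::-1]*1.8,0,255).astype(np.uint8))
E
```

```text
time: 4.22
position: [0.5081, 0.0876, 0.0815]
tool_rot: [2.019, 1.639, -0.731]
ft_force: [0.3, 1.5, -0.4]
grip_width: 0.005
grip_force: 1.0
t 4.22 stand [-35.8  45.3  81.5] tilt 40.1 zx 0.003 F stand [-0.   1.6 -0.4] j [-0.88  0.51  0.37  1.66  0.34  1.48 -0.82]
{"x":-0.002,"y":0.001,"z":-0.002,"wx":0.2,"wy":0.1,"wz":-0.3},
{"x":-0.005,"y":0.001,"z":-0.002,"wx":0.2,"wy":0.1,"wz":-0.3},
{"x":-0.008,"y":0.001,"z":-0.002,"wx":0.2,"wy":0.1,"wz":-0.3},
{"x":-0.011,"y":0.001,"z":-0.002,"wx":0.2,"wy":0.1,"wz":-0.3},
{"x":-0.014,"y":0.001,"z":-0.001,"wx":0.2,"wy":0.1,"wz":-0.3},
{"x":-0.016,"y":0.001,"z":-0.001,"wx":0.2,"wy":0.1,"wz":-0.3},
{"x":-0.019,"y":0.001,"z":-0.001,"wx":0.2,"wy":0.1,"wz":-0.3},
{"x":-0.022,"y":0.001,"z":-0.000,"wx":0.2,"wy":0.1,"wz":-0.3},
{"x":-0.025,"y":0.001,"z":0.001,"wx":0.2,"wy":0.1,"wz":-0.3},
{"x":-0.027,"y":0.001,"z":0.001,"wx":0.2,"wy":0.1,"wz":-0.3},
```

View pics/c5.png

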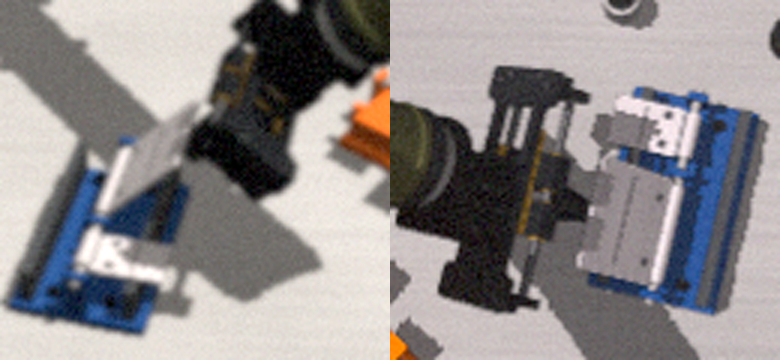

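The leaf is at about 45–50°, carried on the finger. The stand and narrow leaf are unmoved. Continue.

```bash
python3 -m handwheel '[{"x":-0.002,"y":0,"z":-0.002,"wx":0,"wy":0,"wz":0},{"x":-0.005,"y":0,"z":-0.002,"wx":0,"wy":0,"wz":0},{"x":-0.008,"y":0,"z":-0.002,"wx":0,"wy":0,"wz":0},{"x":-0.011,"y":0,"z":-0.002,"wx":0,"wy":0,"wz":0},{"x":-0.014,"y":0,"z":-0.001,"wx":0,"wy":0,"wz":0},{"x":-0.016,"y":0,"z":-0.001,"wx":0,"wy":0,"wz":0},{"x":-0.019,"y":0,"z":-0.001,"wx":0,"wy":0,"wz":0},{"x":-0.022,"y":0,"z":0,"wx":0,"wy":0,"wz":0},{"x":-0.025,"y":0,"z":0.001,"wx":0,"wy":0,"wz":0},{"x":-0.027,"y":0,"z":0.001,"wx":0,"wy":0,"wz":0}]'; python3 arc.py 70 88 10 25
```

```text
time: 5.15
position: [0.5039, 0.0671, 0.0981]
tool_rot: [2.019, 1.64, -0.73]
ft_force: [-0.2, 1.2, -2.3]
grip_width: 0.006
grip_force: 1.0
t 5.15 stand [-35.8  24.4  98.1] tilt 40.0 zx 0.004 F stand [-0.4  1.2 -2.3] j [-0.87  0.47  0.38  1.69  0.36  1.49 -0.8 ]
{"x":-0.003,"y":0.001,"z":0.002,"wx":0.2,"wy":0.0,"wz":-0.3},
{"x":-0.006,"y":0.001,"z":0.002,"wx":0.2,"wy":0.0,"wz":-0.3},
{"x":-0.009,"y":0.001,"z":0.003,"wx":0.2,"wy":0.0,"wz":-0.3},
{"x":-0.011,"y":0.001,"z":0.005,"wx":0.2,"wy":0.0,"wz":-0.3},
{"x":-0.014,"y":0.001,"z":0.006,"wx":0.2,"wy":0.0,"wz":-0.3},
{"x":-0.016,"y":0.001,"z":0.007,"wx":0.2,"wy":0.0,"wz":-0.3},
{"x":-0.019,"y":0.001,"z":0.008,"wx":0.2,"wy":0.0,"wz":-0.3},
{"x":-0.021,"y":0.001,"z":0.010,"wx":0.2,"wy":0.0,"wz":-0.3},
{"x":-0.023,"y":0.001,"z":0.011,"wx":0.2,"wy":0.0,"wz":-0.3},
{"x":-0.026,"y":0.001,"z":0.013,"wx":0.2,"wy":0.0,"wz":-0.3},
```

```bash
python3 -m handwheel '[{"x":-0.003,"y":0,"z":0.001,"wx":0,"wy":0,"wz":0},{"x":-0.006,"y":0,"z":0.002,"wx":0,"wy":0,"wz":0},{"x":-0.009,"y":0,"z":0.003,"wx":0,"wy":0,"wz":0},{"x":-0.011,"y":0,"z":0.005,"wx":0,"wy":0,"wz":0},{"x":-0.014,"y":0,"z":0.006,"wx":0,"wy":0,"wz":0},{"x":-0.016,"y":0,"z":0.007,"wx":0,"wy":0,"wz":0},{"x":-0.019,"y":0,"z":0.008,"wx":0,"wy":0,"wz":0},{"x":-0.021,"y":0,"z":0.01,"wx":0,"wy":0,"wz":0},{"x":-0.023,"y":0,"z":0.011,"wx":0,"wy":0,"wz":0},{"x":-0.026,"y":0,"z":0.013,"wx":0,"wy":0,"wz":0}]'; python3 arc.py 90 108 10 25
python3 - <<'E'
from bench import ctrl
from h import *
ims=[]
for n in("scene","top"):
    d=ctrl.get_image(n);np.savez(n+"4.npz",**d)
    im=d["image"];c=im[120:240,210:340] if n=="scene" else im[150:270,170:300]
    ims.append(cv2.resize(c,None,fx=3,fy=3,interpolation=2))
cv2.imwrite("pics/c6.png",np.clip(np.hstack(ims)[:,:,::-1]*1.8,0,255).astype(np.uint8))
E
```

```text
time: 5.98
position: [0.4983, 0.0398, 0.1047]
tool_rot: [2.018, 1.641, -0.73]
ft_force: [1.3, 0.9, 0.5]
grip_width: 0.007
grip_force: 0.8
t 5.98 stand [-35.8  -3.5 104.7] tilt 40.0 zx 0.005 F stand [1.1 1.2 0.5] j [-0.85  0.42  0.4   1.73  0.38  1.47 -0.78]
{"x":-0.002,"y":0.001,"z":0.002,"wx":0.3,"wy":0.0,"wz":-0.2},
{"x":-0.004,"y":0.001,"z":0.003,"wx":0.3,"wy":1.5,"wz":-0.2},
{"x":-0.005,"y":0.001,"z":0.005,"wx":0.3,"wy":2.9,"wz":-0.2},
{"x":-0.007,"y":0.001,"z":0.006,"wx":0.3,"wy":4.4,"wz":-0.2},
{"x":-0.008,"y":0.001,"z":0.008,"wx":0.3,"wy":5.8,"wz":-0.2},
{"x":-0.009,"y":0.001,"z":0.010,"wx":0.3,"wy":7.3,"wz":-0.2},
{"x":-0.010,"y":0.001,"z":0.012,"wx":0.3,"wy":8.7,"wz":-0.2},
{"x":-0.012,"y":0.001,"z":0.014,"wx":0.3,"wy":10.2,"wz":-0.2},
{"x":-0.013,"y":0.001,"z":0.015,"wx":0.3,"wy":11.6,"wz":-0.2},
{"x":-0.014,"y":0.001,"z":0.017,"wx":0.3,"wy":13.1,"wz":-0.2},
```

View pics/c6.png

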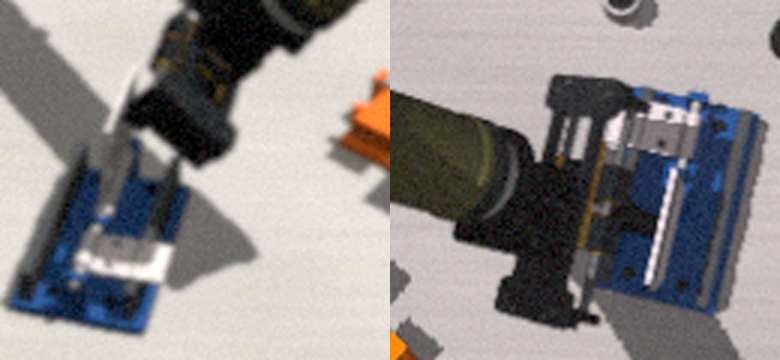

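The leaf is near upright: the white edge strip in the top half runs from (650,285) to (675,170), with the tip touching at (655,222). I'll infer the angle.

```bash
python3 - <<'E'
from h import *
from scipy.spatial.transform import Rotation as Ro
S=Ro.from_euler('z',-11.65,degrees=True);t=load("top4");s=load("scene4")
for th in(80,90,95,100,105):
    T=np.radians(th)
    P=[np.array([.534,.036,0])+S.apply(np.array([x,100*np.cos(T),50+100*np.sin(T)])/1e3) for x in(-83,13)]
    print(th,[((proj(t,p)-[170,150])*3+[390,0]).round() for p in P],[((proj(s,p)-[210,120])*3).round() for p in P])
E
```

```text
80 [array([630., 280.]), array([658., 164.])] [array([146.,  68.]), array([119., 136.])]
90 [array([651., 285.]), array([679., 169.])] [array([127.,  63.]), array([ 98., 131.])]
95 [array([662., 288.]), array([689., 171.])] [array([117.,  62.]), array([ 88., 130.])]
100 [array([673., 290.]), array([699., 174.])] [array([108.,  62.]), array([ 78., 129.])]
105 [array([683., 293.]), array([710., 176.])] [array([98., 62.]), array([ 68., 129.])]
```

The leaf angle is about 88–89°, which matches the commanded 88° with E=25 mm, so the true tip is about 25 mm behind the reported TCP. Continue.

```bash
python3 -m handwheel '[{"x":-0.002,"y":0,"z":0.002,"wx":0,"wy":0,"wz":0},{"x":-0.004,"y":0,"z":0.003,"wx":0,"wy":1.5,"wz":0},{"x":-0.005,"y":0,"z":0.005,"wx":0,"wy":2.9,"wz":0},{"x":-0.007,"y":0,"z":0.006,"wx":0,"wy":4.4,"wz":0},{"x":-0.008,"y":0.001,"z":0.008,"wx":0,"wy":5.8,"wz":0},{"x":-0.009,"y":0.001,"z":0.01,"wx":0,"wy":7.3,"wz":0},{"x":-0.01,"y":0.001,"z":0.012,"wx":0,"wy":8.7,"wz":0},{"x":-0.012,"y":0.001,"z":0.014,"wx":0,"wy":10.2,"wz":0},{"x":-0.013,"y":0.001,"z":0.015,"wx":0,"wy":11.6,"wz":0},{"x":-0.014,"y":0.001,"z":0.017,"wx":0,"wy":13.1,"wz":0}]'; python3 arc.py 110 128 10 25
```

```text
time: 6.92
position: [0.4949, 0.0184, 0.1006]
tool_rot: [2.17, 1.765, -0.511]
ft_force: [0.0, 0.8, 0.9]
grip_width: 0.003
grip_force: 0.6
t 6.92 stand [-34.8 -25.1 100.6] tilt 26.8 zx 0.005 F stand [-0.1  0.8  0.9] j [-0.77  0.26  0.42  1.84  0.3   1.33 -0.67]
{"x":-0.001,"y":-0.000,"z":0.002,"wx":0.3,"wy":1.3,"wz":-0.2},
{"x":-0.003,"y":-0.000,"z":0.004,"wx":0.3,"wy":2.8,"wz":-0.2},
{"x":-0.004,"y":-0.000,"z":0.006,"wx":0.3,"wy":4.3,"wz":-0.2},
{"x":-0.005,"y":-0.000,"z":0.007,"wx":0.3,"wy":5.7,"wz":-0.2},
{"x":-0.006,"y":-0.000,"z":0.009,"wx":0.3,"wy":7.2,"wz":-0.2},
{"x":-0.007,"y":-0.000,"z":0.011,"wx":0.3,"wy":8.6,"wz":-0.2},
{"x":-0.008,"y":-0.000,"z":0.013,"wx":0.3,"wy":10.1,"wz":-0.1},
{"x":-0.009,"y":-0.000,"z":0.015,"wx":0.3,"wy":11.5,"wz":-0.1},
{"x":-0.010,"y":-0.000,"z":0.017,"wx":0.3,"wy":13.0,"wz":-0.1},
{"x":-0.011,"y":-0.000,"z":0.019,"wx":0.3,"wy":14.4,"wz":-0.1},
```

```bash
python3 -m handwheel '[{"x":-0.001,"y":0,"z":0.002,"wx":0,"wy":1.3,"wz":0},{"x":-0.003,"y":0,"z":0.004,"wx":0,"wy":2.8,"wz":0},{"x":-0.004,"y":0,"z":0.006,"wx":0,"wy":4.3,"wz":0},{"x":-0.005,"y":0,"z":0.007,"wx":0,"wy":5.7,"wz":0},{"x":-0.006,"y":0,"z":0.009,"wx":0,"wy":7.2,"wz":0},{"x":-0.007,"y":0,"z":0.011,"wx":0,"wy":8.6,"wz":0},{"x":-0.008,"y":0,"z":0.013,"wx":0,"wy":10.1,"wz":0},{"x":-0.009,"y":0,"z":0.015,"wx":0,"wy":11.5,"wz":0},{"x":-0.01,"y":0,"z":0.017,"wx":0,"wy":13,"wz":0},{"x":-0.011,"y":0,"z":0.019,"wx":0,"wy":14.4,"wz":0}]'; python3 arc.py 130 148 10 25
```

```text
time: 7.75
position: [0.491, 0.0002, 0.0884]
tool_rot: [2.32, 1.888, -0.246]
ft_force: [-0.4, 1.8, 0.4]
grip_width: 0.005
grip_force: 0.5
t 7.75 stand [-34.8 -43.7  88.4] tilt 12.4 zx 0.006 F stand [-0.8  1.7  0.4] j [-0.65  0.12  0.46  1.94  0.16  1.17 -0.46]
{"x":-0.001,"y":-0.000,"z":0.002,"wx":0.3,"wy":1.5,"wz":-0.1},
{"x":-0.002,"y":-0.000,"z":0.004,"wx":0.3,"wy":2.9,"wz":-0.1},
{"x":-0.003,"y":-0.000,"z":0.006,"wx":0.3,"wy":4.4,"wz":-0.1},
{"x":-0.004,"y":-0.000,"z":0.008,"wx":0.3,"wy":5.9,"wz":-0.1},
{"x":-0.005,"y":-0.000,"z":0.010,"wx":0.3,"wy":7.3,"wz":-0.1},
{"x":-0.006,"y":-0.000,"z":0.012,"wx":0.3,"wy":8.8,"wz":-0.1},
{"x":-0.006,"y":-0.000,"z":0.014,"wx":0.3,"wy":10.2,"wz":-0.1},
{"x":-0.007,"y":-0.000,"z":0.016,"wx":0.3,"wy":11.7,"wz":-0.1},
{"x":-0.008,"y":-0.000,"z":0.019,"wx":0.3,"wy":12.4,"wz":-0.1},
{"x":-0.009,"y":-0.000,"z":0.021,"wx":0.3,"wy":12.4,"wz":-0.1},
```

```bash
python3 -m handwheel '[{"x":-0.001,"y":0,"z":0.002,"wx":0,"wy":1.5,"wz":0},{"x":-0.002,"y":0,"z":0.004,"wx":0,"wy":2.9,"wz":0},{"x":-0.003,"y":0,"z":0.006,"wx":0,"wy":4.4,"wz":0},{"x":-0.004,"y":0,"z":0.008,"wx":0,"wy":5.9,"wz":0},{"x":-0.005,"y":0,"z":0.01,"wx":0,"wy":7.3,"wz":0},{"x":-0.006,"y":0,"z":0.012,"wx":0,"wy":8.8,"wz":0},{"x":-0.006,"y":0,"z":0.014,"wx":0,"wy":10.2,"wz":0},{"x":-0.007,"y":0,"z":0.016,"wx":0,"wy":11.7,"wz":0},{"x":-0.008,"y":0,"z":0.019,"wx":0,"wy":12.4,"wz":0},{"x":-0.009,"y":0,"z":0.021,"wx":0,"wy":12.4,"wz":0}]'; python3 arc.py 150 168 10 25
```

```text
time: 8.58
position: [0.4882, -0.0138, 0.0697]
tool_rot: [2.434, 1.978, 0.003]
ft_force: [1.3, -0.4, 0.9]
grip_width: 0.005
grip_force: 0.4
t 8.58 stand [-34.8 -58.   69.7] tilt 0.1 zx 0.006 F stand [ 1.4 -0.2  0.9] j [-0.53  0.07  0.52  2.01 -0.04  1.06 -0.2 ]
{"x":-0.000,"y":-0.000,"z":0.003,"wx":0.3,"wy":0.1,"wz":-0.1},
{"x":-0.002,"y":-0.000,"z":0.005,"wx":0.3,"wy":0.1,"wz":-0.1},
{"x":-0.003,"y":-0.000,"z":0.007,"wx":0.3,"wy":0.1,"wz":-0.1},
{"x":-0.005,"y":-0.000,"z":0.010,"wx":0.3,"wy":0.1,"wz":-0.1},
{"x":-0.006,"y":-0.000,"z":0.012,"wx":0.3,"wy":0.1,"wz":-0.1},
{"x":-0.007,"y":-0.000,"z":0.015,"wx":0.3,"wy":0.1,"wz":-0.1},
{"x":-0.008,"y":-0.000,"z":0.018,"wx":0.3,"wy":0.1,"wz":-0.1},
{"x":-0.009,"y":-0.000,"z":0.020,"wx":0.3,"wy":0.1,"wz":-0.1},
{"x":-0.009,"y":-0.000,"z":0.023,"wx":0.3,"wy":0.1,"wz":-0.1},
{"x":-0.010,"y":-0.000,"z":0.026,"wx":0.3,"wy":0.1,"wz":-0.1},
```

```bash
python3 -m handwheel '[{"x":0,"y":0,"z":0.003,"wx":0,"wy":0,"wz":0},{"x":-0.002,"y":0,"z":0.005,"wx":0,"wy":0,"wz":0},{"x":-0.003,"y":0,"z":0.007,"wx":0,"wy":0,"wz":0},{"x":-0.005,"y":0,"z":0.01,"wx":0,"wy":0,"wz":0},{"x":-0.006,"y":0,"z":0.012,"wx":0,"wy":0,"wz":0},{"x":-0.007,"y":0,"z":0.015,"wx":0,"wy":0,"wz":0},{"x":-0.008,"y":0,"z":0.018,"wx":0,"wy":0,"wz":0},{"x":-0.009,"y":0,"z":0.02,"wx":0,"wy":0,"wz":0}]'; python3 arc.py 166 184 10 25
```

```text
time: 9.25
position: [0.4866, -0.0217, 0.0496]
tool_rot: [2.431, 1.98, 0.002]
ft_force: [0.1, 0.8, 0.1]
grip_width: 0.004
grip_force: 0.3
t 9.25 stand [-34.7 -66.1  49.6] tilt 0.2 zx 0.005 F stand [-0.   0.8  0.1] j [-0.52  0.1   0.53  2.04 -0.05  1.02 -0.16]
{"x":-0.001,"y":-0.000,"z":0.003,"wx":0.3,"wy":0.2,"wz":-0.0},
{"x":-0.002,"y":-0.000,"z":0.006,"wx":0.3,"wy":0.2,"wz":-0.0},
{"x":-0.003,"y":-0.000,"z":0.008,"wx":0.3,"wy":0.2,"wz":-0.0},
{"x":-0.003,"y":-0.000,"z":0.011,"wx":0.3,"wy":0.2,"wz":-0.0},
{"x":-0.004,"y":-0.000,"z":0.014,"wx":0.3,"wy":0.2,"wz":-0.0},
{"x":-0.004,"y":-0.000,"z":0.017,"wx":0.3,"wy":0.2,"wz":-0.0},
{"x":-0.004,"y":-0.000,"z":0.019,"wx":0.3,"wy":0.2,"wz":-0.0},
{"x":-0.004,"y":-0.000,"z":0.022,"wx":0.3,"wy":0.2,"wz":-0.0},
{"x":-0.004,"y":-0.000,"z":0.025,"wx":0.3,"wy":0.2,"wz":-0.0},
{"x":-0.004,"y":-0.000,"z":0.028,"wx":0.3,"wy":0.2,"wz":-0.0},
```

```bash
python3 -m handwheel '[{"x":-0.001,"y":0,"z":0.002,"wx":0,"wy":0,"wz":0},{"x":-0.001,"y":0,"z":0.004,"wx":0,"wy":0,"wz":0},{"x":-0.002,"y":0,"z":0.006,"wx":0,"wy":0,"wz":0},{"x":-0.002,"y":0,"z":0.008,"wx":0,"wy":0,"wz":0},{"x":-0.003,"y":0,"z":0.01,"wx":0,"wy":0,"wz":0},{"x":-0.003,"y":0,"z":0.012,"wx":0,"wy":0,"wz":0},{"x":-0.004,"y":0,"z":0.014,"wx":0,"wy":0,"wz":0},{"x":-0.004,"y":0,"z":0.016,"wx":0,"wy":0,"wz":0}]'; python3 p.py
python3 - <<'E'
from bench import ctrl
from h import *
ims=[]
for n in("scene","top"):
    d=ctrl.get_image(n);np.savez(n+"5.npz",**d)
    im=d["image"];c=im[120:240,190:320] if n=="scene" else im[150:270,200:330]
    ims.append(cv2.resize(c,None,fx=3,fy=3,interpolation=2))
cv2.imwrite("pics/c7.png",np.clip(np.hstack(ims)[:,:,::-1]*1.8,0,255).astype(np.uint8))
E
```

```text
time: 9.92
position: [0.4861, -0.0257, 0.0339]
tool_rot: [2.431, 1.98, 0.003]
ft_force: [0.3, -0.4, 0.8]
grip_width: -0.0
grip_force: 0.3
t 9.92 stand [-34.5 -70.1  33.9] tilt 0.1 zx 0.006 F stand [ 0.4 -0.3  0.8] j [-0.51  0.12  0.53  2.05 -0.07  0.98 -0.14]
```

View pics/c7.png

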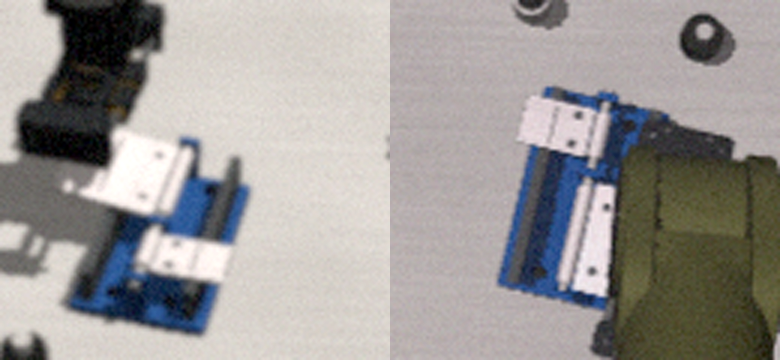

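The leaf is nearly flat on the -y side, and the narrow leaf is still in place. That was my last view, so I'll press down by force.

```bash
python3 -m handwheel '[{"x":0,"y":0,"z":0.002,"wx":0,"wy":0,"wz":0},{"x":0,"y":0,"z":0.004,"wx":0,"wy":0,"wz":0},{"x":0,"y":0,"z":0.005,"wx":0,"wy":0,"wz":0},{"x":0,"y":0,"z":0.006,"wx":0,"wy":0,"wz":0},{"x":0,"y":0,"z":0.006,"wx":0,"wy":0,"wz":0}]'; python3 p.py
```

```text
time: 10.43
position: [0.486, -0.0255, 0.0279]
tool_rot: [2.431, 1.98, 0.002]
ft_force: [-0.1, -0.3, 0.1]
grip_width: 0.009
grip_force: 0.0
t 10.43 stand [-34.6 -70.   27.9] tilt 0.1 zx 0.005 F stand [ 0.  -0.3  0.1] j [-0.51  0.13  0.53  2.06 -0.08  0.97 -0.14]
```

```bash
python3 -m handwheel '[{"x":0,"y":0,"z":0.001,"wx":0,"wy":0,"wz":0},{"x":0,"y":0,"z":0.002,"wx":0,"wy":0,"wz":0},{"x":0,"y":0,"z":0.003,"wx":0,"wy":0,"wz":0},{"x":0,"y":0,"z":0.003,"wx":0,"wy":0,"wz":0}]'; python3 p.py;  python3 -m handwheel '[{"x":0,"y":0,"z":0.001,"wx":0,"wy":0,"wz":0},{"x":0,"y":0,"z":0.002,"wx":0,"wy":0,"wz":0},{"x":0,"y":0,"z":0.002,"wx":0,"wy":0,"wz":0}]'; python3 p.py
```

```text
time: 10.77
position: [0.4861, -0.0255, 0.0249]
tool_rot: [2.431, 1.98, 0.003]
ft_force: [-1.3, -0.0, 0.6]
grip_width: 0.004
grip_force: 0.0
t 10.77 stand [-34.5 -69.9  24.9] tilt 0.1 zx 0.006 F stand [-1.3 -0.3  0.6] j [-0.5   0.13  0.53  2.06 -0.08  0.96 -0.14]
time: 11.02
position: [0.4862, -0.0255, 0.0234]
tool_rot: [2.431, 1.98, 0.003]
ft_force: [-1.2, 0.1, 3.6]
grip_width: 0.0
grip_force: 2.0
t 11.02 stand [-34.4 -69.9  23.4] tilt 0.1 zx 0.006 F stand [-1.2 -0.2  3.6] j [-0.5   0.14  0.53  2.06 -0.08  0.96 -0.13]
```

```bash
python3 -m handwheel '[{"x":0,"y":0,"z":0.001,"wx":0,"wy":0,"wz":0},{"x":0,"y":0,"z":0.001,"wx":0,"wy":0,"wz":0}]'; python3 p.py;  python3 -m handwheel '[{"x":0,"y":0,"z":0.001,"wx":0,"wy":0,"wz":0},{"x":0,"y":0,"z":0.001,"wx":0,"wy":0,"wz":0}]'; python3 p.py
```

```text
time: 11.18
position: [0.4862, -0.0255, 0.0233]
tool_rot: [2.432, 1.981, 0.003]
ft_force: [-4.9, -0.3, 12.0]
grip_width: 0.005
grip_force: 6.1
t 11.18 stand [-34.4 -69.9  23.3] tilt 0.1 zx 0.005 F stand [-4.7 -1.3 12. ] j [-0.5   0.14  0.53  2.06 -0.08  0.96 -0.13]
time: 11.35
position: [0.4862, -0.0255, 0.0232]
tool_rot: [2.432, 1.981, 0.003]
ft_force: [-8.2, -0.5, 20.4]
grip_width: 0.004
grip_force: 9.9
t 11.35 stand [-34.4 -69.9  23.2] tilt 0.1 zx 0.005 F stand [-7.9 -2.1 20.4] j [-0.5   0.14  0.53  2.06 -0.08  0.96 -0.13]
```

Hard stop at 20 N, with no motion. I'll back off and check numerically.

```bash
python3 -m handwheel '[{"x":0,"y":0,"z":-0.003,"wx":0,"wy":0,"wz":0},{"x":0,"y":0,"z":-0.008,"wx":0,"wy":0,"wz":0},{"x":0,"y":0,"z":-0.025,"wx":0,"wy":0,"wz":0},{"x":0,"y":0,"z":-0.06,"wx":0,"wy":0,"wz":0},{"x":0,"y":0,"z":-0.1,"wx":0,"wy":0,"wz":0},{"x":0,"y":0,"z":-0.14,"wx":0,"wy":0,"wz":0},{"x":0,"y":0,"z":-0.18,"wx":0,"wy":0,"wz":0},{"x":0,"y":0,"z":-0.2,"wx":0,"wy":0,"wz":0}]'
python3 -m handwheel '[{"x":0.04,"y":0,"z":0,"wx":0,"wy":0,"wz":0},{"x":0.08,"y":0,"z":0,"wx":0,"wy":0,"wz":0},{"x":0.12,"y":0,"z":0,"wx":0,"wy":0,"wz":0},{"x":0.16,"y":0,"z":0,"wx":0,"wy":0,"wz":0},{"x":0.2,"y":0,"z":0,"wx":0,"wy":0,"wz":0},{"x":0.24,"y":0,"z":0,"wx":0,"wy":0,"wz":0},{"x":0.28,"y":0,"z":0,"wx":0,"wy":0,"wz":0},{"x":0.32,"y":0,"z":0,"wx":0,"wy":0,"wz":0},{"x":0.32,"y":0,"z":0,"wx":0,"wy":0,"wz":0},{"x":0.32,"y":0,"z":0,"wx":0,"wy":0,"wz":0}]'
python3 - <<'E'
from bench import ctrl
from h import *
from scipy.spatial.transform import Rotation as Ro
S=Ro.from_euler('z',-11.65,degrees=True);C=np.array([.534,.036,0])
t0,s0=load("top0"),load("scene0")
for n,o in(("top",t0),("scene",s0)):
    d=ctrl.get_image(n);np.savez(n+"9.npz",**d)
    hs=cv2.cvtColor(d["image"],cv2.COLOR_RGB2HSV)
    V=cv2.medianBlur(d["image"],3).min(2).astype(int)
    # brightness profile from rail outward across the leaf along stand -y at several x; and beyond leaf
    for x in(-60,-10):
        P=[proj(d,C+S.apply(np.array([x,y,52.5])/1e3)) for y in range(-20,-140,-4)]
        print(n,x,[int(V[int(round(q[1])),int(round(q[0]))]) for q in P])
    for nm,a in(("blue",((100,120,30),(130,255,255))),):
        for im in(o["image"],d["image"]):
            m=cv2.inRange(cv2.cvtColor(im,cv2.COLOR_RGB2HSV),*a)
            k=m[170:270,215:310] if n=="top" else m[150:242,200:300]
            ys,xs=np.nonzero(k);print("blue ext",xs.min(),xs.max(),ys.min(),ys.max())
    # edge corners predicted at different angles
    for th in(170,175,180):
        T=np.radians(th);print(th,[proj(d,C+S.apply(np.array([x,100*np.cos(T),50+100*np.sin(T)])/1e3)).round(1) for x in(-83,13)])
    df=cv2.absdiff(cv2.GaussianBlur(o["image"],(3,3),0),cv2.GaussianBlur(d["image"],(3,3),0)).max(2)
    for nm,p in(("steel",(.716,.0855,.026)),("black",(.685,-.071,.023)),("white",(.4625,-.165,.026)),("narrow",C+S.apply([.055,.04,.05])),("farR",C+S.apply([.07,-.045,.03]))):
        u=proj(d,p).round().astype(int);print(nm,u,"meandiff",df[u[1]-9:u[1]+10,u[0]-9:u[0]+10].mean().round(1))
E
python3 p.py
```

```text
time: 12.02
position: [0.4871, -0.0248, 0.2262]
tool_rot: [2.429, 1.978, 0.012]
ft_force: [1.2, 0.8, -0.5]
grip_width: -0.001
grip_force: 0.0
time: 12.85
position: [0.5487, 0.2917, 0.2187]
tool_rot: [2.426, 1.987, -0.001]
ft_force: [0.3, -1.0, -0.2]
grip_width: 0.004
grip_force: 0.0
top -60 [50, 61, 66, 67, 67, 69, 69, 69, 68, 67, 60, 67, 68, 70, 69, 68, 68, 109, 128, 132, 94, 53, 55, 55, 58, 103, 105, 105, 104, 104]
top -10 [60, 63, 65, 65, 66, 66, 66, 67, 67, 68, 105, 126, 129, 129, 127, 127, 128, 128, 128, 126, 101, 55, 56, 56, 68, 104, 104, 105, 105, 106]
blue ext 21 76 9 83
blue ext 21 76 9 83
170 [array([294.4, 254.2]), array([302.3, 218.1])]
175 [array([294.5, 254.3]), array([302.4, 218.5])]
180 [array([294.4, 254.3]), array([302.2, 218.8])]
steel [248 150] meandiff 13.3
black [304 163] meandiff 11.0
white [338 244] meandiff 16.1
narrow [255 192] meandiff 17.8
farR [286 194] meandiff 11.2
scene -60 [64, 64, 66, 67, 68, 68, 70, 69, 68, 65, 63, 63, 68, 70, 69, 69, 71, 104, 114, 119, 105, 77, 56, 55, 55, 55, 55, 56, 57, 62]
scene -10 [59, 56, 61, 64, 67, 67, 66, 68, 73, 76, 87, 124, 133, 138, 138, 136, 136, 136, 137, 134, 112, 112, 114, 115, 115, 116, 116, 116, 116, 116]
blue ext 14 68 17 80
blue ext 14 72 29 80
170 [array([217.8, 159.8]), array([206.8, 182. ])]
175 [array([217.6, 162.2]), array([206.6, 184.3])]
180 [array([217.6, 164.5]), array([206.7, 186.8])]
steel [261 251] meandiff 4.7
black [197 239] meandiff 4.5
white [174 176] meandiff 5.7
narrow [254 207] meandiff 6.6
farR [220 211] meandiff 5.2
t 12.95 stand [-35.1 249.4 219.8] tilt 0.2 zx 0.006 F stand [-0.3  0.5 -0.1] j [-0.78  0.25  0.31  1.5  -0.07  1.4  -0.68]
```

```bash
python3 - <<'E'
from h import *
from scipy.spatial.transform import Rotation as Ro
from scipy.ndimage import map_coordinates as mc
S=Ro.from_euler('z',-11.65,degrees=True);C=np.array([.534,.036,0])
X=np.arange(-110,41,3)
for n in("scene9","top9"):
    d=load(n);g=d["image"].min(2).astype(float)
    for y in(-93,-80,-25):
        acc=[]
        for dy in(-4,0,4):
            P=np.array([proj(d,C+S.apply(np.array([x,y+dy,52.5])/1e3)) for x in X]);acc.append(mc(g,[P[:,1],P[:,0]],order=1))
        print(n,y,list(zip(X.tolist(),np.mean(acc,0).round().astype(int).tolist())))
E
```

```text
scene9 -93 [(-110, 56), (-107, 56), (-104, 56), (-101, 55), (-98, 56), (-95, 56), (-92, 57), (-89, 57), (-86, 61), (-83, 65), (-80, 65), (-77, 68), (-74, 71), (-71, 78), (-68, 89), (-65, 101), (-62, 116), (-59, 124), (-56, 126), (-53, 126), (-50, 128), (-47, 130), (-44, 131), (-41, 133), (-38, 134), (-35, 134), (-32, 135), (-29, 136), (-26, 135), (-23, 135), (-20, 133), (-17, 132), (-14, 134), (-11, 134), (-8, 134), (-5, 134), (-2, 133), (1, 132), (4, 131), (7, 122), (10, 105), (13, 82), (16, 66), (19, 60), (22, 60), (25, 60), (28, 59), (31, 60), (34, 60), (37, 59), (40, 59)]
scene9 -80 [(-110, 74), (-107, 67), (-104, 61), (-101, 57), (-98, 56), (-95, 55), (-92, 56), (-89, 58), (-86, 61), (-83, 65), (-80, 68), (-77, 68), (-74, 68), (-71, 69), (-68, 68), (-65, 68), (-62, 69), (-59, 72), (-56, 73), (-53, 71), (-50, 72), (-47, 75), (-44, 82), (-41, 89), (-38, 98), (-35, 107), (-32, 120), (-29, 129), (-26, 134), (-23, 136), (-20, 137), (-17, 137), (-14, 137), (-11, 137), (-8, 136), (-5, 136), (-2, 136), (1, 135), (4, 133), (7, 124), (10, 106), (13, 81), (16, 62), (19, 57), (22, 57), (25,
[... 1645 characters left out ...]
6), (4, 125), (7, 125), (10, 125), (13, 110), (16, 104), (19, 106), (22, 107), (25, 108), (28, 108), (31, 104), (34, 106), (37, 109), (40, 108)]
top9 -25 [(-110, 103), (-107, 98), (-104, 81), (-101, 61), (-98, 53), (-95, 44), (-92, 22), (-89, 17), (-86, 19), (-83, 39), (-80, 63), (-77, 68), (-74, 68), (-71, 69), (-68, 63), (-65, 53), (-62, 51), (-59, 63), (-56, 67), (-53, 68), (-50, 68), (-47, 67), (-44, 66), (-41, 67), (-38, 67), (-35, 67), (-32, 67), (-29, 66), (-26, 67), (-23, 66), (-20, 65), (-17, 67), (-14, 67), (-11, 63), (-8, 53), (-5, 46), (-2, 57), (1, 65), (4, 65), (7, 65), (10, 66), (13, 48), (16, 25), (19, 22), (22, 21), (25, 18), (28, 21), (31, 26), (34, 24), (37, 24), (40, 25)]
```

The leaf outline in both views matches flat: its far side is at stand x≈12–13 mm all the way out to the free edge (5° up would shift it about 9 mm), and its outer end is at y=-100 mm. The base outline is unmoved.

```bash
python3 -c "
from bench import ctrl
print(ctrl.close_job())"
```

```text
the job is handed in; nothing more can be done
None
```

The wide leaf is turned over its spine and pressed flat to its stop at about 20 N. Camera checks show the stand's base unmoved and the narrow leaf in place, with the rollers never approached. The job was handed in at about 13 s.

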